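# Take the breaker bar out of its hooded counter box

## Task

A customer has bought the red-handled breaker bar that lies in the blue hooded box on the counter. First move the orange stock rod that stands in the socket at the box's open end into the green reorder holder: drop it end-down into the hole and let go. Then tilt the bar handle-up and draw it out diagonally through the box's mouth, and finish while holding it still in the gripper with the whole bar well clear above the box (at least 5 cm higher than the box's tallest wall); leave everything else on the counter where it stands.

Things in the scene. Friction and masses are not known exactly. Their poses are not given: they have to be found in the camera images.
- box: blue box fixed to the counter, 292 long (its x, from -81 to +211), 142 wide (y), z up; origin on the counter under the centre of its mouth. Walls 6 thick, side and far walls 94 high, end wall at the mouth (x -78) 110 high with a yellow rim. Inside: x -75 to +205, y -65 to +65, floor at z 5. A hood roofs x +75 to +211
- mouth (a point): centre of the mouth, the box's open top from x -75 to +75, 94 above the counter; axes as the box. The bar is 260 long and the mouth 150, so it cannot rise out level; tilted about 24 degrees handle-up, its handle end above the 110 end wall and its head still under the hood, it slides out lengthwise
- hood_edge (a point): middle of the hood's yellow front edge, at box x +75, on the underside of the hood, 88 above the counter. The hood is a fixed plate 6 thick. Under the bar, two black rests cross the box floor: at box x -52 (12 long, 50 wide, top z 32) and at x +92 (top z 35), each with two cheeks 10 high beside the bar
- socket (a point): mouth of the rod's first hole, in the grey 40 x 40 x 60 high block outside the mouth end wall at box x -101; hole 18 across, 45 deep
- bar: loose breaker bar, about 0.3 kg, 260 long along its x, lying level in the box midway across it: red handle (x -130 to -10, 24 wide, 20 high) to -x in the mouth, shaft 14 round, steel head (x +104 to +130, 24 wide, 20 high) to +x under the hood. Origin at mid-length on its centre line, 42 above the counter at the start, about 67 from the mouth's centre. Centre of mass 20 from the origin, at x -20
- handle_end (a point): the bar's handle end, on its centre line
- head_end (a point): the bar's steel head end, on its centre line
- rod: loose orange round rod, 14 diameter, 170 long, about 0.04 kg, standing upright; origin at the centre of its foot, z along it to its top. It starts in the box's socket, foot 15 above the counter, so its top is 185 above the counter; the hole is 45 deep and 18 across. Its foot is chamfered
- holder: green reorder holder fixed to the counter, 56 x 56, 60 high, origin at the centre of its underside, one round upright hole at its centre, 18 across and 45 deep (its floor 15 above the counter)
- holder_hole0 (a point): centre of the holder's hole at its mouth, 60 above the counter
- tin: low round white and yellow tin, 60 across, 58 high; origin at the centre of its underside
- spray: spray can, blue with a red band, 54 across, 190 high; origin at the centre of its underside
- bulbs: brown carton 60 x 90 x 50 high with a white band; origin at the centre of its underside
- plugs: yellow carton 60 x 90 x 50 high with a white band; origin at the centre of its underside
There are look-alikes about, which are no part of the job. Of the things shaped like the holder, the green one is meant.

How it is judged:
On the way, in this order (a step that is already met when the one before it is completed fails the run):
1. the orange rod stands in the green holder's hole, let go (horizontal distance between rod and holder_hole0 below 0.009 m and height (world z) of rod below 0.025 m and angle between rod's own z axis and vertical below 0.2 rad and contact force between rod and the fingers below 0.1 N), for 0.2 s.
2. the bar is tilted in the mouth: handle end above the end wall, head end still under the hood's level (height (world z) of handle_end above 0.112 m and height (world z) of head_end below 0.088 m and x of head_end in the frame of box above 0.06 m), for 0.05 s.
3. the whole bar is held above the box (height (world z) of each of handle_end, head_end above 0.15 m and contact force between bar and the fingers above 1 N), for 0.2 s.
At the end, for the whole second after the job is handed in: Both ends of the bar over 150 mm above the counter (tallest box wall 110), gripped by the fingers (over 1 N), off the box, slower than 50 mm/s; the rod stands in the holder's hole, untouched: foot within 9 mm of its axis and below 25 mm, leaning under 0.2 rad (all of step 1 and all of step 3 and contact force between bar and box below 0.2 N and linear speed of bar below 0.05 m/s); the arm keeps its last pose, push and grip.
It fails at once if bystander tin shifted more than 25 mm (distance of tin from where it was at the start of the episode above 0.025 m).
It fails at once if bystander spray shifted more than 25 mm (distance of spray from where it was at the start of the episode above 0.025 m).
It fails at once if bystander bulbs shifted more than 25 mm (distance of bulbs from where it was at the start of the episode above 0.025 m).
It fails at once if bystander plugs shifted more than 25 mm (distance of plugs from where it was at the start of the episode above 0.025 m).
It also fails if it takes over 58 s, if anything falls off the work surface, if the arm or the gripper's body presses on something with over 40 N, if the wrist force passes 120 N, or if a joint passes its speed limit or range.

## Robot

A 7-joint arm with a two-finger parallel gripper is mounted at the origin on the work surface. World frame = base frame: x ahead of the robot, y to its left, z up, the work surface at z = 0. Lengths are in m, angles in rad, forces in N, time in s.
With the tool pointing down it reaches from about 0.425 to 0.925 m from the base axis. Payload 6.8 kg.
Tool frame: the origin (TCP) lies between the finger pads; the fingertips stand env.tips_ahead ahead of it and the grasp point (between the pads) lies 8 mm behind it (env.tips_ahead is the distance from the TCP to the fingertips, in m); z points along the fingers, y is the line along which they close (so a half turn about z gives the same grasp; the last joint's range is limited). The gripper opens to 85 mm and grips with 20 to 120 N. Pads are 22 mm wide; open, the fingers measure 114 mm over their backs; the gripper's body (76 mm by 85 mm) begins 54 mm behind the grasp point. The pads swing forward as they close: fully open they stand 13 mm farther back than shut.
Start: joints at [1.069, 0.477, 0.022, 1.555, -0.011, 1.109, -0.083], TCP at [0.259, -0.623, 0.242] pointing down, gripper open.
Joint ranges: [-2.96, 2.96], [-0.34, 2.1], [-1.41, 1.46], [0.24, 2.44], [-1.37, 4.51], [0.17, 1.92], [-2.96, 2.96]. Speed limits (rad/s): [2.39, 2.39, 3.14, 3.14, 3.14, 3.14, 3.14].

## Interface

Orientations are given as a rotation vector (axis times angle).
In Python, from rig import sense, viewer, order, env gives the robot as it stands.
- The arm moves only by the shell command python3 -m crank 'ROWS' [FORCE]. ROWS is JSON, a list of rows, each an object with "dp": the shift along the tool's x, y, z in cm, a list of three; "yaw": the turn about the tool's z in rad; "jaw": the closure, from -1 (fully open) to 1 (shut). A call has 1 to 12 rows; each row shifts and turns the commanded pose from where the row before left it, along the tool's axes as they then stand; what a row does not reach is not made up. A row lasts 1/8 s, in which the tool goes at most 62.5 mm and 10.7 degrees, less where a joint would pass 70% of its speed; a pose out of reach is approached as far as the arm can. A call with a gripper value outside its range is refused whole. The fingers move at their own pace and stop on an object; FORCE is the grip in N (left out, the last holds). Time passes only in rows, so rows that do not move let the fingers close. It gives the time, the measured TCP pose, the force, the opening and the grip force at its end, in the units of the state.
- sense(): the state, without advancing time (a new reading comes with each control period).
- viewer.grab_frame(name): name is "scene" or "side" or "wrist"; returns the picture (420x560x3 uint8, red, green, blue); there is no depth.
- viewer.camera_info(name): a dict with "intrinsics" (3x3 intrinsics, pixels), "R" (3x3) and "t" (3): a world point X has camera coordinates R X + t. Camera axes: x right, y down, z forward; pixel columns grow to the right and rows downward; lengths in m; the calibration is good to about 2 mm. A picture is of the moment at which its call begins: read the wrist's pose just before it. camera_info takes no time and is no camera call; for the wrist camera it gives the pose at the moment of the call.
- order.close_job(): hands the job in; it is judged then, once.
Trained networks look in the newest picture that a camera, given by its name, has taken for a name from the list of things; names that differ only in an ending like _2 or _b are one class to them, and where a whole thing is asked for, a point or a joint stands for the part that bears it (a point fixed in the world has none). Each returns a list of dicts, best first, with "p" (0 to 1); they miss things now and then, are a little off and sometimes report something else, mostly with a low value. They report only what shows in the picture. A call takes as long as a camera call. They do not tell look-alikes from the thing itself.
- viewer.look_for(camera, label): "uv" ([column, row] in pixels, amid what is visible of it).
- viewer.masks_of(camera, label): "region" (420x560 bool, what is visible of it) and "uv" ([column, row] in pixels, amid what is visible of it).
- viewer.spot_point(camera, label): "uv" ([column, row] in pixels: a listed point, or the origin of a listed thing).
The state is a dict: "time_s": time; "joints": joint angles; "joint_vel": joint speeds; "joint_efforts": joint torques, N m; "eef_pos": TCP position; "ee_rot": TCP orientation; "force": force on the tool from outside, world axes, zero at the start; "wrist_torque": the same for the moment, N m; "grip_width": opening from 0.0 (shut) to 1.0 (fully open); "finger_force": force on a finger pad.
Only numpy, scipy, OpenCV 4.12 (cv2) and the standard library are available. Lean on these libraries where they do the work, as an engineer would, in place of code of your own. Each camera call takes 0.05 s, during which the arm holds its last target. There are 200 camera calls.

## Working session

There is one attempt and no reset: what is moved stays moved. The work goes in short steps, Python scripts to look and compute and a shell command to move; the robot and the scene stay as the last step left them, time stands still between calls to the robot, and variables do not carry over. Pictures are saved under pics/ and viewed, at most 11 in all, crops included, and the job is handed in when it is done.

```bash
ls; mkdir -p pics
python3 - <<'E'
from rig import sense, viewer, order, env
import cv2,numpy as np
s=sense();print(s['time_s'],s['eef_pos'],s['ee_rot'],s['force'],s['grip_width'],env.tips_ahead)
for c in('scene','side'):
    im=viewer.grab_frame(c);cv2.imwrite(f'pics/{c}0.png',im[:,:,::-1])
    i=viewer.camera_info(c);R=np.array(i['R']);print(c,-R.T@np.array(i['t']),R[2])
    for l in('rod','holder','bar','box','socket','mouth','hood_edge','holder_hole0','handle_end','head_end'):
        f=viewer.spot_point(c,l);print(l,[(np.round(d['uv']),round(d['p'],2)) for d in f[:4]])
E
```

```text
pics
0.0 [ 0.25871883 -0.62280493  0.241323  ] [-3.07915115e+00 -6.14176196e-01  7.89793956e-04] [-0.36170973 -0.08702916  0.84717464] 1.0015627628662596 0.011
scene [ 1.35934748 -0.78337201  1.07489564] [-0.5520507   0.5104411  -0.65931017]
rod [(array([248., 251.]), 0.76)]
holder [(array([170., 269.]), 0.97), (array([190., 292.]), 0.59)]
bar [(array([288., 220.]), 0.71)]
box [(array([271., 237.]), 0.75), (array([287., 217.]), 0.6), (array([344., 171.]), 0.51)]
socket [(array([246., 239.]), 0.92)]
mouth [(array([272., 218.]), 0.6), (array([162., 254.]), 0.5)]
hood_edge [(array([291., 209.]), 0.63)]
holder_hole0 [(array([193., 278.]), 0.96), (array([164., 255.]), 0.74), (array([127., 246.]), 0.58), (array([382., 189.]), 0.54)]
handle_end [(array([230., 319.]), 0.74), (array([255., 240.]), 0.68)]
head_end []
side [0.35707765 0.74606366 0.90593194] [ 0.17552046 -0.67835545 -0.71346089]
rod []
holder [(array([311., 184.]), 0.84), (array([374., 174.]), 0.79), (array([341., 182.]), 0.72)]
bar [(array([285., 243.]), 0.69)]
box [(array([292., 241.]), 0.62)]
socket [(array([296., 201.]), 0.64), (array([270., 175.]), 0.35)]
mouth [(array([293., 218.]), 0.87)]
hood_edge [(array([286., 234.]), 0.79)]
holder_hole0 [(array([340., 169.]), 0.84), (array([368., 160.]), 0.7), (array([308., 165.]), 0.64), (array([342., 185.]), 0.32)]
handle_end [(array([291., 210.]), 0.53)]
head_end [(array([283., 383.]), 0.19)]
```

View pics/scene0.png

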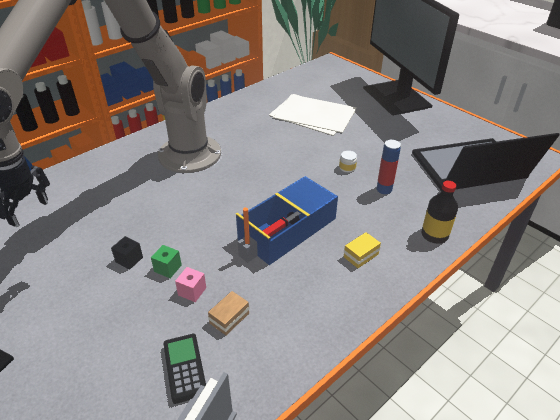

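View pics/side0.png

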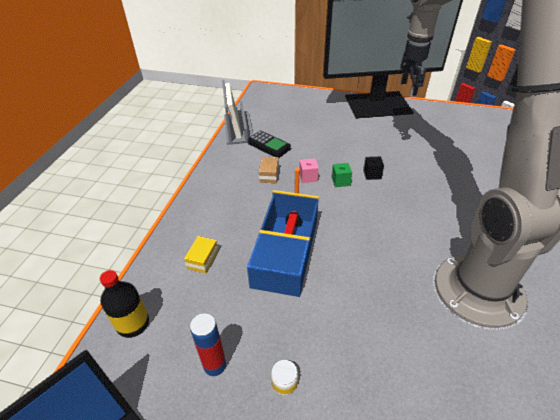

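Scene: the green holder is at (166,258); its look-alikes are black (126,250) and pink (190,283). In the side view green is at (342,173), with pink at (309,170) and black at (374,166). The only orange rod is at (246,225), and the red handle in the box is near (275,228). I'll choose the green one and localise it.

```bash
cat > h.py <<'E'
from rig import sense, viewer, order, env
import cv2,numpy as np
from scipy.spatial.transform import Rotation as Ro
def cam(c):
    i=viewer.camera_info(c);return np.array(i['intrinsics']),np.array(i['R']),np.array(i['t'])
def proj(c,X,k=None):
    K,R,t=k or cam(c);p=K@(R@np.array(X)+t);return p[:2]/p[2]
def atz(c,uv,z,k=None):
    K,R,t=k or cam(c);d=R.T@np.linalg.solve(K,[uv[0],uv[1],1]);o=-R.T@t;return o+d*(z-o[2])/d[2]
def tri(a,b):
    P=[cam(c)[0]@np.c_[cam(c)[1],cam(c)[2]] for c in('scene','side')]
    X=cv2.triangulatePoints(P[0],P[1],np.array(a,float).reshape(2,1),np.array(b,float).reshape(2,1))[:,0];return X[:3]/X[3]
def totool(dw):
    s=sense();return Ro.from_rotvec(s['ee_rot']).inv().apply(dw)
E
python3 - <<'E'
from h import *
sc=cv2.imread('pics/scene0.png');sd=cv2.imread('pics/side0.png')
o=[]
for im,c,z in((sc,'scene',(225,195,270,255)),(sd,'side',(285,160,310,200))):
    h=cv2.cvtColor(im,cv2.COLOR_BGR2HSV);m=cv2.inRange(h,(5,150,120),(18,255,255))
    x0,y0,x1,y1=z;ys,xs=np.nonzero(m[y0:y1,x0:x1]);t=ys.min();u=xs[ys<t+4].mean()+x0;o.append((u,t+y0));print(c,'rodtop',o[-1],ys.max()+y0)
print('rodtop',tri(*o),[atz(c,u,.185) for c,u in zip(('scene','side'),o)])
for n,a,b,z in(('hole',(164,255),(340,169),.06),('hood',(291,209),(286,234),.088),('sock',(246,239),(296,201),.06),('mouth',(272,218),(293,218),.094)):
    print(n,tri(a,b),atz('scene',a,z),atz('side',b,z))
a=cv2.resize(sc[190:320,100:350],(750,390),interpolation=cv2.INTER_CUBIC)
cv2.imwrite('pics/crop1.png',a)
E
```

```text
scene rodtop (np.float64(245.22222222222223), np.int64(208)) 243
side rodtop (np.float64(296.89473684210526), np.int64(169)) 193
rodtop [ 0.55131263 -0.17005774  0.18628679] [array([ 0.54943811, -0.1692942 ,  0.185     ]), array([ 0.55231046, -0.17079262,  0.185     ])]
hole [ 0.43851617 -0.37575411  0.05541798] [ 0.43831478 -0.37831818  0.06      ] [ 0.4418354  -0.36384319  0.06      ]
hood [0.54867469 0.00112125 0.08207833] [ 0.55700059 -0.00258733  0.088     ] [0.54335745 0.00261853 0.088     ]
sock [ 0.54886298 -0.16899102  0.06355485] [ 0.5428043  -0.16765217  0.06      ] [ 0.55295332 -0.16890772  0.06      ]
mouth [ 0.54201253 -0.06811652  0.08208129] [ 0.55367654 -0.07623202  0.094     ] [ 0.53735161 -0.05847352  0.094     ]
```

View pics/crop1.png

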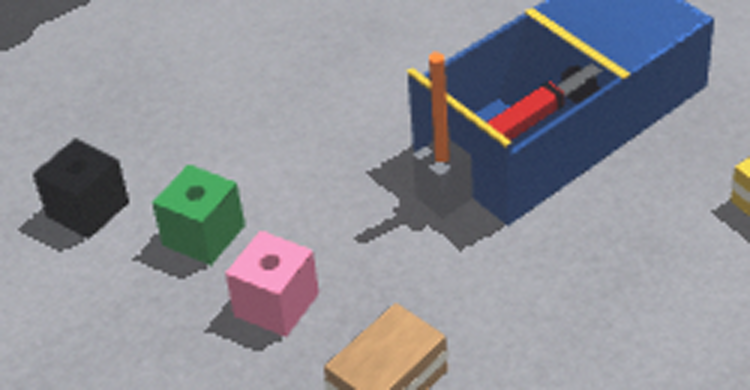

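The crop shows the green holder's hole at scene (165,254) between black and pink. The rod's top is at (245,208), and the rod stands in the grey block at the yellow-rimmed end wall. I'm moving above the green hole, which is on the way to the rod, for a wrist look.

```bash
cat >> h.py <<'E'
def go(x,y,z):
    s=sense();d=totool(np.array([x,y,z])-s['eef_pos'])*100;print('tcp',np.round(s['eef_pos'],4),'dp cm',np.round(d,2),'toolx yaw',np.arctan2(*Ro.from_rotvec(s['ee_rot']).as_matrix()[[1,0],0]))
E
python3 - <<'E'
from h import *
go(.40,-.40,.25)
for z,ps in((.11,((236.7,213.7),(269.3,237.7))),(.094,((276,194),(309,215)))):
  for p in ps: print(atz('scene',p,z))
E
```

```text
tcp [ 0.259  -0.6233  0.2423] dp cm [ 21.59 -15.21  -0.77] toolx yaw 0.39385536854411696
[ 0.4841001  -0.15195518  0.11      ]
[ 0.62220935 -0.14688986  0.11      ]
[0.47940556 0.00625928 0.094     ]
[0.61707234 0.01390377 0.094     ]
```

```bash
python3 -m crank '[{"dp":[4.3,-3.0,0],"yaw":0,"jaw":-1},{"dp":[4.3,-3.0,0],"yaw":0,"jaw":-1},{"dp":[4.3,-3.0,0],"yaw":0,"jaw":-1},{"dp":[4.3,-3.0,-0.4],"yaw":0,"jaw":-1},{"dp":[4.3,-3.0,-0.4],"yaw":0,"jaw":-1},{"dp":[0,0,0],"yaw":0,"jaw":-1}]' 30
python3 - <<'E'
from h import *
k=cam('wrist');im=viewer.grab_frame('wrist');cv2.imwrite('pics/w1.png',im[:,:,::-1])
print(sense()['time_s'],sense()['eef_pos'])
K,R,t=k;print(-R.T@t)
for d in viewer.spot_point('wrist','holder_hole0'): print(d['p'],d['uv'],atz('wrist',d['uv'],.06,k))
E
```

```text
time_s: 1.85
eef_pos: [0.4036, -0.398, 0.251]
ee_rot: [-3.078, -0.627, -0.004]
force: [0.3, -0.6, -0.3]
grip_width: 0.994
finger_force: 0.0
1.9 [ 0.40156596 -0.40061128  0.25071734]
[ 0.46846185 -0.36971486  0.38322146]
0.82 [313.0, 9.4] [ 0.55142232 -0.36920687  0.06      ]
0.79 [279.8, 268.7] [ 0.32525271 -0.43647609  0.06      ]
0.6 [261.7, 140.5] [ 0.43628229 -0.37091381  0.06      ]
```

View pics/w1.png

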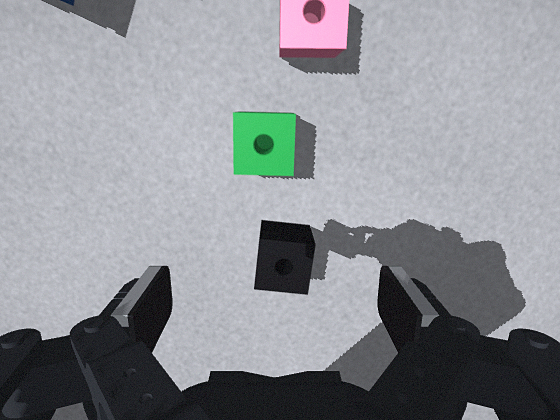

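Wrist view: the green hole is at (264,144), with pink at (314,12) and black at (284,267). Next I refine the hole position and work out the move to a look pose before the rod.

Run:
```python
from h import *
im=cv2.imread('pics/w1.png');h=cv2.cvtColor(im,cv2.COLOR_BGR2HSV)
c=h[105:185,225:305];g=cv2.inRange(c,(45,80,150),(75,255,255))
n,l,st,ce=cv2.connectedComponentsWithStats(255-g)
for i in range(n): print(st[i],ce[i]+[225,105],atz('wrist',ce[i]+[225,105],.06))
go(.555,-.30,.27)
```

```text
[   8    7   63   64 3507] [263.49272883 143.46763616] [ 0.43084543 -0.37820523  0.06      ]
[   0    0   80   80 2560] [266.06445312 145.971875  ] [ 0.4296528  -0.38121913  0.06      ]
[ 28  29  21  21 333] [263.08108108 144.05705706] [ 0.43020978 -0.37805868  0.06      ]
tcp [ 0.4002 -0.4023  0.2505] dp cm [18.23 -3.48 -1.95] toolx yaw 0.394940214310384
```

```bash
python3 -m crank '[{"dp":[4.5,-0.9,-0.5],"yaw":0,"jaw":-1},{"dp":[4.6,-0.9,-0.5],"yaw":0,"jaw":-1},{"dp":[4.6,-0.9,-0.5],"yaw":0,"jaw":-1},{"dp":[4.5,-0.8,-0.5],"yaw":0,"jaw":-1},{"dp":[0,0,0],"yaw":-0.175,"jaw":-1},{"dp":[0,0,0],"yaw":-0.175,"jaw":-1},{"dp":[0,0,0],"yaw":-0.175,"jaw":-1},{"dp":[0,0,0],"yaw":-0.175,"jaw":-1},{"dp":[0,0,0],"yaw":-0.175,"jaw":-1},{"dp":[0,0,0],"yaw":-0.175,"jaw":-1},{"dp":[0,0,0],"yaw":-0.16,"jaw":-1}]'; python3 -m crank '[{"dp":[0,0,0],"yaw":0,"jaw":-1},{"dp":[0,0,0],"yaw":0,"jaw":-1},{"dp":[0,0,0],"yaw":0,"jaw":-1}]';  python3 - <<'E'
from h import *
k=cam('wrist');im=viewer.grab_frame('wrist');cv2.imwrite('pics/w2.png',im[:,:,::-1])
go(.555,-.30,.27)
print(sense()['time_s'], proj('wrist',[.551,-.170,.185],k))
for l in('rod','socket','handle_end','hood_edge','mouth'):
  print(l,[(d['p'],d['uv']) for d in viewer.spot_point('wrist',l)])
E
```

```text
time_s: 3.32
eef_pos: [0.5536, -0.3026, 0.2699]
ee_rot: [-2.182, -2.26, 0.001]
force: [-0.0, 0.3, 1.4]
grip_width: 1.0
finger_force: 0.0
time_s: 3.7
eef_pos: [0.5545, -0.3006, 0.2703]
ee_rot: [2.187, 2.255, -0.0]
force: [0.0, 0.4, -0.2]
grip_width: 1.001
finger_force: 0.0
tcp [ 0.5545 -0.3004  0.2703] dp cm [0.04 0.05 0.03] toolx yaw 1.602210097663819
3.75 [276.03599889  -6.94302507]
rod [(0.98, [271.3, 44.4])]
socket [(0.72, [272.3, 35.0])]
handle_end []
hood_edge []
mouth []
```

View pics/w2.png

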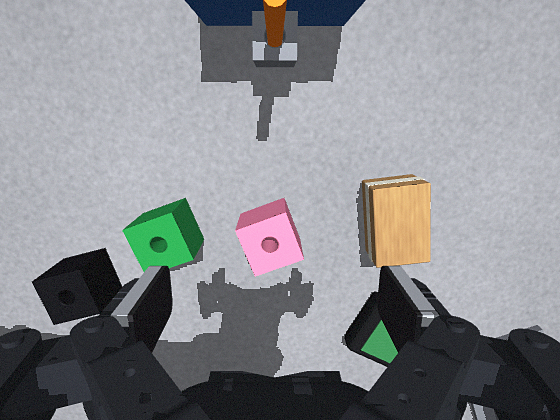

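One settled wrist view shows both: the rod at the socket mouth near (274,44) and the green hole at (158,244). I'll measure both from this image.

Run:
```python
from h import *
im=cv2.imread('pics/w2.png');h=cv2.cvtColor(im,cv2.COLOR_BGR2HSV)
m=cv2.inRange(h[:60,250:300],(5,120,60),(20,255,255))
for r in(10,20,30,38,42,44,46):
  x=np.nonzero(m[r])[0];print(r,(x.min()+250,x.max()+250) if len(x) else None)
for name,uv in(('rodside44',(274.5,44)),('green',None),):
  if uv is None:
    c=h[220:268,130:190];v=c[:,:,2]; 
    b=cv2.inRange(v,0,int(.72*np.median(v[10:40,10:50])));n,l,st,ce=cv2.connectedComponentsWithStats(b)
    for i in range(1,n):
      if st[i][4]>60: print(st[i],ce[i]+[130,220],atz('wrist',ce[i]+[130,220],.06))
  else: print(name,atz('wrist',uv,.06))
for u in((274,44),(274,37)):print(atz('wrist',u,.06))
for x in(.548,.551,.554):
  print(x,[proj('wrist',[x,-.170,z]) for z in(.06,.1,.15)])
print(proj('wrist',[.435,-.374,.06]))
```

```text
10 (np.int64(264), np.int64(285))
20 (np.int64(265), np.int64(284))
30 (np.int64(266), np.int64(283))
38 (np.int64(267), np.int64(282))
42 (np.int64(268), np.int64(281))
44 (np.int64(268), np.int64(280))
46 (np.int64(272), np.int64(277))
rodside44 [ 0.55043285 -0.17602999  0.06      ]
[ 0  0 19  7 62] [137.03225806 222.0483871 ] [ 0.41432148 -0.34857502  0.06      ]
[ 45   0  15  31 237] [184.4978903  230.05485232] [ 0.46281479 -0.35579929  0.06      ]
[ 20  17  17  16 218] [158.06422018 244.12385321] [ 0.4344646  -0.37238655  0.06      ]
[ 0.54998546 -0.17604435  0.06      ]
[ 0.54980484 -0.17033155  0.06      ]
0.548 [array([271.9856724 ,  36.52059014]), array([271.68042347,  26.95359443]), array([271.15293259,  10.4211763 ])]
0.551 [array([275.35332004,  36.63919427]), array([275.52017181,  27.08984548]), array([275.80849268,  10.58851331])]
0.554 [array([278.72033713,  36.75777619]), array([279.35910044,  27.22606744]), array([280.46284777,  10.755807  ])]
[158.66933447 245.56659982]
```

```bash
python3 -m crank '[{"dp":[4.3,-0.01,0],"yaw":0,"jaw":-1},{"dp":[4.3,-0.01,0],"yaw":0,"jaw":-1},{"dp":[4.4,-0.01,0],"yaw":0,"jaw":-1},{"dp":[0,0,0],"yaw":0,"jaw":-1},{"dp":[0,0,4],"yaw":0,"jaw":-1},{"dp":[0,0,4],"yaw":0,"jaw":-1},{"dp":[0,0,4.1],"yaw":0,"jaw":-1},{"dp":[0,0,0],"yaw":0,"jaw":-1},{"dp":[0,0,0],"yaw":0,"jaw":-1}]'
python3 - <<'E'
from h import *
s=sense();print(s['time_s'],s['eef_pos']);go(.55,-.17,.147)
im=viewer.grab_frame('wrist');cv2.imwrite('pics/w3.png',im[:,:,::-1])
E
```

```text
time_s: 5.12
eef_pos: [0.551, -0.1709, 0.1507]
ee_rot: [2.184, 2.256, 0.001]
force: [-0.2, 0.2, 1.7]
grip_width: 1.0
finger_force: 0.0
5.125 [ 0.55103818 -0.17090734  0.15072723]
tcp [ 0.551  -0.1709  0.1507] dp cm [ 0.09 -0.1   0.37] toolx yaw 1.6031364945381903
```

View pics/w3.png

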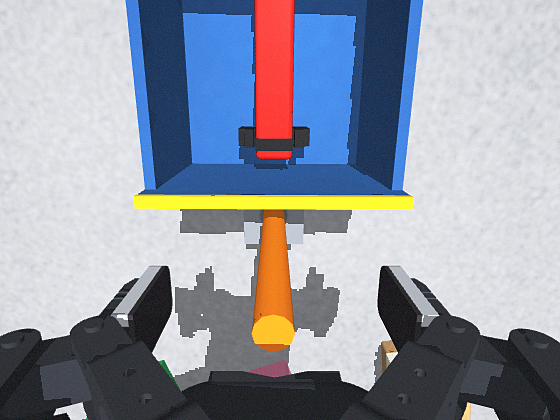

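The rod top is at (273,331), between the open fingers. The box lies straight in line with the tool, the handle end is at (274,157) and the rim runs from (135,202) to (413,202).

```bash
python3 - <<'E'
from h import *
print('rodtop',atz('wrist',(273,331),.185))
for u,z in(((134.5,195),.11),((413,195),.11),((274,160),.042),((274,60),.052)):print(u,atz('wrist',u,z))
E
python3 -m crank '[{"dp":[0,0,0.3],"yaw":0,"jaw":1},{"dp":[0,0,0],"yaw":0,"jaw":1},{"dp":[0,0,0],"yaw":0,"jaw":1},{"dp":[0,0,0],"yaw":0,"jaw":1},{"dp":[0,0,0],"yaw":0,"jaw":1},{"dp":[0,0,0],"yaw":0,"jaw":1},{"dp":[0,0,0],"yaw":0,"jaw":1}]' 40
```

```text
rodtop [ 0.55028298 -0.16965611  0.185     ]
(134.5, 195) [ 0.47900695 -0.1452926   0.11      ]
(413, 195) [ 0.62088386 -0.14094798  0.11      ]
(274, 160) [ 0.5498982  -0.13560108  0.042     ]
(274, 60) [ 0.54791351 -0.07278686  0.052     ]
time_s: 6.05
eef_pos: [0.5503, -0.1703, 0.1466]
ee_rot: [2.184, 2.257, 0.0]
force: [-0.3, -0.2, 3.4]
grip_width: 0.154
finger_force: 39.1
```

```bash
python3 -m crank '[{"dp":[0,0,-3],"yaw":0,"jaw":1},{"dp":[0,0,-3],"yaw":0,"jaw":1},{"dp":[0,0,-3],"yaw":0,"jaw":1},{"dp":[0,0,0],"yaw":0,"jaw":1}]'
python3 - <<'E'
from h import *
go(.4345,-.3724,.232)
E
```

```text
time_s: 6.55
eef_pos: [0.5513, -0.1705, 0.2383]
ee_rot: [2.182, 2.255, 0.003]
force: [-0.5, -0.1, -1.1]
grip_width: 0.148
finger_force: 39.2
tcp [ 0.5513 -0.1705  0.2383] dp cm [-19.8  -12.34   0.61] toolx yaw 1.6036494805200967
```

```bash
python3 -m crank '[{"dp":[-3.3,-2.05,0],"yaw":0,"jaw":1},{"dp":[-3.3,-2.05,0],"yaw":0,"jaw":1},{"dp":[-3.3,-2.05,0],"yaw":0,"jaw":1},{"dp":[-3.3,-2.05,0],"yaw":0,"jaw":1},{"dp":[-3.3,-2.05,0],"yaw":0,"jaw":1},{"dp":[-3.3,-2.05,0],"yaw":0,"jaw":1},{"dp":[0,0,0],"yaw":0,"jaw":1},{"dp":[0,0,0],"yaw":0,"jaw":1},{"dp":[0,0,0],"yaw":0,"jaw":1},{"dp":[0,0,0],"yaw":0,"jaw":1}]'
python3 - <<'E'
from h import *
go(.4345,-.3724,.232)
for c in('wrist','scene','side'):
    im=viewer.grab_frame(c);cv2.imwrite(f'pics/{c}4.png',im[:,:,::-1])
s=sense();p=s['eef_pos'];f=p[2]-.1466+.015;print('foot z',f)
a=cv2.resize(cv2.imread('pics/scene4.png')[190:290,110:230],(480,400),interpolation=cv2.INTER_CUBIC)
b=cv2.resize(cv2.imread('pics/side4.png')[110:210,300:370],(280,400),interpolation=cv2.INTER_CUBIC)
cv2.imwrite('pics/v4.png',np.hstack([a,b]))
for c in('scene','side'): print(c,'foot',proj(c,[p[0],p[1],f]),'hole',proj(c,[.4345,-.3724,.06]))
E
```

```text
time_s: 7.8
eef_pos: [0.4343, -0.3712, 0.2362]
ee_rot: [-2.182, -2.26, -0.0]
force: [-0.1, -0.1, -0.6]
grip_width: 0.149
finger_force: 39.2
tcp [ 0.4343 -0.3712  0.2362] dp cm [-0.12  0.02  0.42] toolx yaw 1.6056064070069531
foot z 0.10475545723655892
scene foot [162.73230297 241.7876203 ] hole [165.0731317  253.23101479]
side foot [343.88208054 157.28740422] hole [342.47515832 167.81575347]
```

View pics/v4.png

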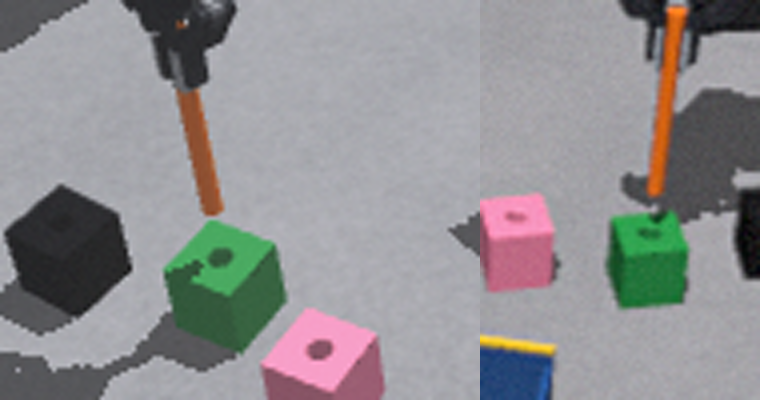

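View pics/wrist4.png

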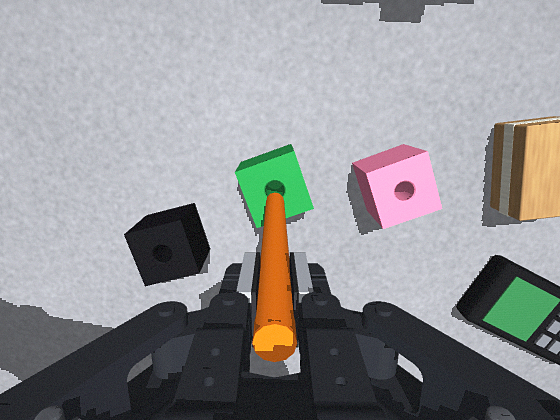

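The rod foot is at scene (163,243) and side (344,158), above the hole at (165,254) and (342,168). Both agree with projection, so I'm correcting -1 mm along tool x and lowering.

```bash
python3 -m crank '[{"dp":[-0.12,0.02,2],"yaw":0,"jaw":1},{"dp":[0,0,1.5],"yaw":0,"jaw":1},{"dp":[0,0,0.5],"yaw":0,"jaw":1},{"dp":[0,0,0.8],"yaw":0,"jaw":1},{"dp":[0,0,0.8],"yaw":0,"jaw":1},{"dp":[0,0,0.8],"yaw":0,"jaw":1},{"dp":[0,0,0],"yaw":0,"jaw":1},{"dp":[0,0,0],"yaw":0,"jaw":1}]'
python3 - <<'E'
from h import *
go(.4345,-.3724,.149)
E
```

```text
time_s: 8.95
eef_pos: [0.434, -0.3735, 0.1725]
ee_rot: [2.184, 2.258, 0.0]
force: [0.0, 0.1, -0.5]
grip_width: 0.158
finger_force: 39.2
tcp [ 0.434  -0.3735  0.1725] dp cm [0.11 0.05 2.35] toolx yaw 1.6037775976944593
```

Foot at about 41 mm and no force, so it is in the hole. I'll continue down.

```bash
python3 -m crank '[{"dp":[0.05,0,0.8],"yaw":0,"jaw":1},{"dp":[0,0,0.8],"yaw":0,"jaw":1},{"dp":[0,0,0.6],"yaw":0,"jaw":1},{"dp":[0,0,0],"yaw":0,"jaw":1},{"dp":[0,0,0],"yaw":0,"jaw":-1},{"dp":[0,0,0],"yaw":0,"jaw":-1},{"dp":[0,0,0],"yaw":0,"jaw":-1},{"dp":[0,0,0],"yaw":0,"jaw":-1},{"dp":[0,0,0],"yaw":0,"jaw":-1},{"dp":[0,0,0],"yaw":0,"jaw":-1}]'
python3 - <<'E'
from h import *
go(.4345,-.3724,.149)
E
```

```text
time_s: 10.2
eef_pos: [0.4338, -0.3729, 0.1503]
ee_rot: [2.185, 2.258, -0.0]
force: [1.0, -0.8, 0.8]
grip_width: 0.999
finger_force: 0.0
tcp [ 0.4338 -0.3729  0.1503] dp cm [0.05 0.07 0.13] toolx yaw 1.6036846294912939
```

```bash
python3 -m crank '[{"dp":[0,0,-5],"yaw":0,"jaw":-1},{"dp":[0,0,-5],"yaw":0,"jaw":-1},{"dp":[4.2,2.4,0],"yaw":0,"jaw":-1},{"dp":[4.2,2.4,0],"yaw":0,"jaw":-1},{"dp":[4.2,2.4,0],"yaw":0,"jaw":-1},{"dp":[4.2,2.4,0],"yaw":0,"jaw":-1},{"dp":[4.2,2.4,0],"yaw":0,"jaw":-1},{"dp":[0,0,0],"yaw":0,"jaw":-1},{"dp":[0,0,0],"yaw":0,"jaw":-1},{"dp":[0,0,0],"yaw":0,"jaw":-1}]'
python3 - <<'E'
from h import *
go(.549,-.16,.25)
for c in('wrist','scene','side'):
    im=viewer.grab_frame(c);cv2.imwrite(f'pics/{c}5.png',im[:,:,::-1])
    for l in('rod','handle_end','hood_edge'):
      for d in viewer.spot_point(c,l): print(c,l,round(d['p'],2),d['uv'],atz(c,d['uv'],{'rod':.015,'handle_end':.042,'hood_edge':.088}[l]))
a=cv2.imread('pics/wrist5.png');b=cv2.resize(cv2.imread('pics/scene5.png')[180:280,130:190],(240,400))
cv2.imwrite('pics/v5.png',np.hstack([a,np.vstack([b,np.zeros((20,240,3),np.uint8)])]))
E
```

```text
time_s: 11.45
eef_pos: [0.5462, -0.1608, 0.2501]
ee_rot: [2.187, 2.255, -0.001]
force: [0.7, -0.3, 1.0]
grip_width: 1.001
finger_force: 0.0
tcp [ 0.5462 -0.1608  0.2501] dp cm [0.07 0.28 0.01] toolx yaw 1.601172650117183
wrist rod 0.26 [277.4, 81.9] [ 0.54607164 -0.06696424  0.015     ]
wrist handle_end 0.91 [279.6, 155.5] [ 0.5503024  -0.13545442  0.042     ]
scene rod 0.52 [167.5, 264.3] [ 0.43547234 -0.37268376  0.015     ]
scene handle_end 0.82 [254.2, 238.2] [ 0.54195177 -0.13660005  0.042     ]
scene handle_end 0.45 [167.5, 265.6] [ 0.46316045 -0.38579967  0.042     ]
scene handle_end 0.25 [287.3, 218.8] [ 0.54530486 -0.0060438   0.042     ]
scene hood_edge 0.8 [293.8, 203.8] [0.54522262 0.02022485 0.088     ]
side rod 0.63 [282.7, 379.7] [0.45969418 0.37768607 0.015     ]
side rod 0.57 [342.3, 177.0] [ 0.43173183 -0.37902273  0.015     ]
side handle_end 0.5 [294.9, 212.4] [ 0.54875054 -0.1357349   0.042     ]
side hood_edge 0.84 [284.6, 235.6] [0.54571235 0.00949796 0.088     ]
```

View pics/v5.png

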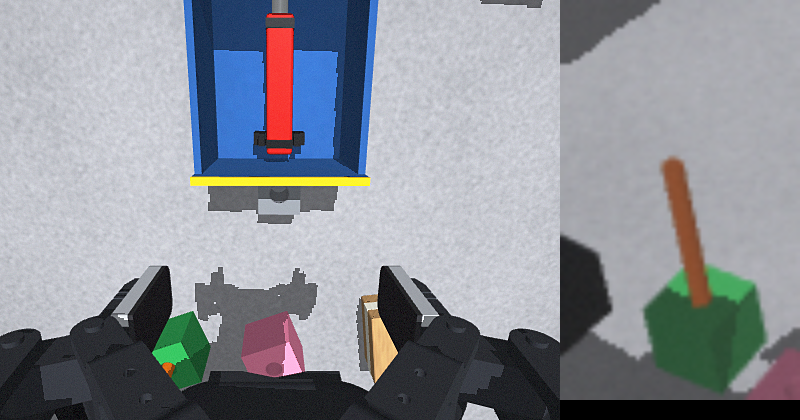

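The rod stands in the green holder (right crop). The red handle runs from (280,152) up to (280,14) in the wrist view, in line with the tool. Next I move over the grasp point at box x about -22.

```bash
python3 -m crank '[{"dp":[3.3,0.2,0],"yaw":0,"jaw":-0.3},{"dp":[3.3,0.2,0],"yaw":0,"jaw":-0.3},{"dp":[0,0,3],"yaw":0,"jaw":-0.3},{"dp":[0,0,4],"yaw":0,"jaw":-0.3},{"dp":[0,0,3],"yaw":0,"jaw":-0.3},{"dp":[0,0,0],"yaw":0,"jaw":-0.3},{"dp":[0,0,0],"yaw":0,"jaw":-0.3},{"dp":[0,0,0],"yaw":0,"jaw":-0.3}]' 20
python3 - <<'E'
from h import *
go(.549,-.0945,.038)
k=cam('wrist');viewer.grab_frame('wrist')
for d in viewer.spot_point('wrist','handle_end')+viewer.spot_point('wrist','bar'): print(d['p'],d['uv'],atz('wrist',d['uv'],.042,k))
E
```

```text
time_s: 13.05
eef_pos: [0.5498, -0.093, 0.1519]
ee_rot: [2.183, 2.256, 0.003]
force: [0.5, 0.5, 0.1]
grip_width: 0.654
finger_force: 0.0
tcp [ 0.5498 -0.093   0.1519] dp cm [-0.14 -0.12 11.39] toolx yaw 1.6036937333550187
0.7 [272.7, 261.0] [ 0.54967917 -0.13404731  0.042     ]
0.64 [272.5, 78.9] [ 0.54560678 -0.00512819  0.042     ]
```

```bash
python3 -m crank '[{"dp":[-0.1,-0.1,3],"yaw":0,"jaw":-0.3},{"dp":[0,0,3],"yaw":0,"jaw":-0.3},{"dp":[0,0,3],"yaw":0,"jaw":-0.3},{"dp":[0,0,1.5],"yaw":0,"jaw":-0.3},{"dp":[0,0,0.7],"yaw":0,"jaw":-0.3},{"dp":[0,0,0],"yaw":0,"jaw":-0.3},{"dp":[0,0,0],"yaw":0,"jaw":-0.3}]'
python3 - <<'E'
from h import *
go(.549,-.0945,.038)
E
```

```text
time_s: 14.08
eef_pos: [0.5485, -0.0941, 0.0392]
ee_rot: [2.184, 2.257, 0.002]
force: [0.0, 0.4, 0.0]
grip_width: 0.653
finger_force: 0.0
tcp [ 0.5485 -0.0941  0.0392] dp cm [-0.05  0.05  0.12] toolx yaw 1.6037492018985766
```

Now close at the lowest force, then lift slowly so the bar pivots.

```bash
python3 -m crank '[{"dp":[0,0,0],"yaw":0,"jaw":1},{"dp":[0,0,0],"yaw":0,"jaw":1},{"dp":[0,0,0],"yaw":0,"jaw":1},{"dp":[0,0,0],"yaw":0,"jaw":1},{"dp":[0,0,0],"yaw":0,"jaw":1}]' 20 && python3 -m crank '[{"dp":[0,0,-0.5],"yaw":0,"jaw":1},{"dp":[0,0,-0.5],"yaw":0,"jaw":1},{"dp":[0,0,-0.5],"yaw":0,"jaw":1},{"dp":[0,0,-0.5],"yaw":0,"jaw":1},{"dp":[0,0,-0.5],"yaw":0,"jaw":1},{"dp":[0,0,-0.5],"yaw":0,"jaw":1},{"dp":[0,0,0],"yaw":0,"jaw":1}]'
python3 - <<'E'
from h import *
for c in('wrist','side'):
    im=viewer.grab_frame(c);cv2.imwrite(f'pics/{c}6.png',im[:,:,::-1])
K,R,t=cam('wrist');print(R,-R.T@t,K)
a=cv2.imread('pics/wrist6.png');b=cv2.resize(cv2.imread('pics/side6.png')[150:250,250:310],(240,400))
cv2.imwrite('pics/v6.png',np.hstack([a,np.vstack([b,np.zeros((20,240,3),np.uint8)])]))
E
```

```text
time_s: 14.7
eef_pos: [0.5482, -0.0941, 0.0389]
ee_rot: [2.184, 2.257, 0.001]
force: [-1.7, 0.5, 5.6]
grip_width: 0.276
finger_force: 22.0
time_s: 15.58
eef_pos: [0.5481, -0.094, 0.0688]
ee_rot: [2.184, 2.257, 0.001]
force: [0.4, 0.8, -3.1]
grip_width: 0.275
finger_force: 20.8
[[ 9.99485278e-01  3.20721789e-02  7.44398204e-04]
 [ 3.05684687e-02 -9.59151729e-01  2.81235720e-01]
 [ 9.73383314e-03 -2.81068206e-01 -9.59638430e-01]] [ 0.54478269 -0.02216114  0.20037522] [[350.63613977   0.         274.45045553]
 [  0.         350.63613977 207.530533  ]
 [  0.           0.           1.        ]]
```

View pics/v6.png

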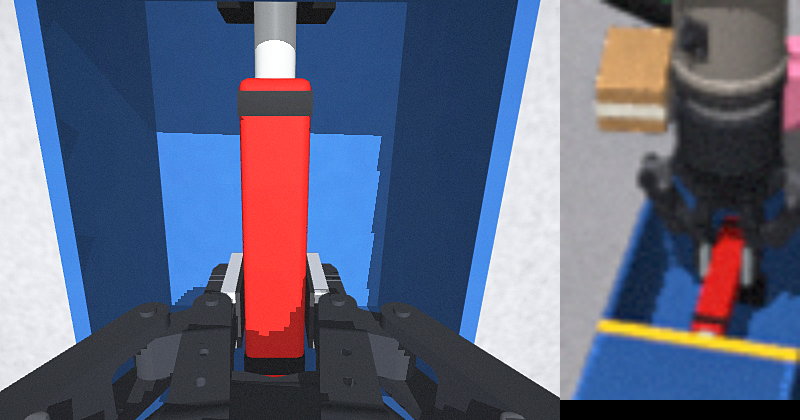

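The bar is gripped at the handle and still nearly level (red handle, wrist columns 241–311; wrist load about 3 N). If I keep lifting, the hood edge at 88 mm should turn the head down, so I continue slowly.

```bash
python3 -m crank '[{"dp":[0,0,-0.6],"yaw":0,"jaw":1},{"dp":[0,0,-0.6],"yaw":0,"jaw":1},{"dp":[0,0,-0.5],"yaw":0,"jaw":1},{"dp":[0,0,-0.5],"yaw":0,"jaw":1},{"dp":[0,0,-0.5],"yaw":0,"jaw":1},{"dp":[0,0,0],"yaw":0,"jaw":1}]'
python3 - <<'E'
from h import *
im=viewer.grab_frame('wrist');cv2.imwrite('pics/w7.png',im[:,:,::-1])
h=cv2.cvtColor(im,cv2.COLOR_RGB2HSV);m=cv2.inRange(h,(0,150,90),(5,255,255))|cv2.inRange(h,(175,150,90),(180,255,255))
for r in range(0,300,15):
  x=np.nonzero(m[r])[0]
  if len(x): print(r,x.min(),x.max())
E
```

```text
time_s: 16.42
eef_pos: [0.5481, -0.0941, 0.0958]
ee_rot: [2.184, 2.257, 0.001]
force: [0.3, 0.2, -2.2]
grip_width: 0.278
finger_force: 20.6
90 243 306
120 242 306
135 243 306
150 243 306
165 243 305
180 243 305
195 243 305
210 244 305
225 244 305
240 244 305
255 244 305
270 244 304
285 245 304
```

```bash
cat >> h.py <<'E'
def tilt(name,lo=95,hi=285):
    im=viewer.grab_frame('wrist');cv2.imwrite(f'pics/{name}.png',im[:,:,::-1]);K,R,t=cam('wrist')
    h=cv2.cvtColor(im,cv2.COLOR_RGB2HSV);m=cv2.inRange(h,(0,150,70),(5,255,255))|cv2.inRange(h,(175,150,70),(180,255,255))
    rr=[];w=[]
    for r in range(lo,hi):
        x=np.nonzero(m[r])[0]
        if len(x)>30: rr.append(r);w.append(x.max()-x.min()+1)
    c=np.polyfit(rr,w,1);P=[]
    for r in(rr[0],rr[-1]):
        z=K[0,0]*.024/np.polyval(c,r);P.append(R.T@(np.array([0,(r-K[1,2])*z/K[1,1],z])-t))
    d=P[1]-P[0];a=np.degrees(np.arctan2(d[2],-d[1]));s=sense();print('tilt',a,'red rows',rr[0],rr[-1],'w',np.polyval(c,[rr[0],rr[-1]]),'t',s['time_s'],'F',s['force'],'tcp',s['eef_pos'],'z',P[0][2],P[1][2])
E
python3 -m crank '[{"dp":[0,0,-0.5],"yaw":0,"jaw":1},{"dp":[0,0,-0.5],"yaw":0,"jaw":1},{"dp":[0,0,-0.5],"yaw":0,"jaw":1},{"dp":[0,0,-0.4],"yaw":0,"jaw":1},{"dp":[0,0,0],"yaw":0,"jaw":1}]'
python3 - <<'E'
from h import *
tilt('w8')
for d in viewer.spot_point('wrist','bar')[:1]: print(d)
a=cv2.imread('pics/w8.png');b=cv2.imread('pics/wrist6.png')
import h
h.viewer=type('V',(),{'grab_frame':lambda s,n:b[:,:,::-1],'camera_info':lambda s,n:viewer.camera_info(n)})()
h.tilt('x',120,285)
E
```

```text
time_s: 17.1
eef_pos: [0.548, -0.0941, 0.1147]
ee_rot: [2.184, 2.257, 0.001]
force: [-0.6, -0.5, -2.9]
grip_width: 0.278
finger_force: 20.6
tilt 21.56869883660279 red rows 95 284 w [57.82248746 60.7559422 ] t 17.15 F [-0.56970163  0.2769705  -2.73803787] tcp [ 0.54790693 -0.09410801  0.1145285 ] z 0.09379769888786005 0.12217835229516566
{'uv': [275.9, 79.8], 'p': 0.7}
tilt 1.001998734149665 red rows 120 284 w [70.20730194 61.78057685] t 17.2 F [-0.32173666  0.4670828  -2.84510772] tcp [ 0.5478023  -0.09403249  0.11436954] z 0.1230046276483003 0.12408529338614896
```

Tilt is now about 21.6°, pivoting on the hood edge as planned. I'll lift a little more to about 25°, then grip hard.

```bash
python3 -m crank '[{"dp":[0,0,-0.4],"yaw":0,"jaw":1},{"dp":[0,0,-0.4],"yaw":0,"jaw":1},{"dp":[0,0,-0.2],"yaw":0,"jaw":1},{"dp":[0,0,0],"yaw":0,"jaw":1}]' && python3 -m crank '[{"dp":[0,0,0],"yaw":0,"jaw":1},{"dp":[0,0,0],"yaw":0,"jaw":1},{"dp":[0,0,0.4],"yaw":0,"jaw":1},{"dp":[0,0,0.5],"yaw":0,"jaw":1},{"dp":[0,0,0],"yaw":0,"jaw":1}]' 90
python3 - <<'E'
from h import *
tilt('w9')
E
```

```text
time_s: 17.7
eef_pos: [0.5479, -0.0941, 0.1245]
ee_rot: [2.184, 2.257, 0.0]
force: [-0.3, 0.1, -2.9]
grip_width: 0.276
finger_force: 20.6
time_s: 18.32
eef_pos: [0.5472, -0.094, 0.1146]
ee_rot: [-2.184, -2.257, 0.001]
force: [-0.2, 0.7, -3.5]
grip_width: 0.263
finger_force: 91.1
tilt 24.04461079486652 red rows 100 284 w [55.61763333 59.74124605] t 18.375 F [-0.31980549 -0.18986561 -2.27079502] tcp [ 0.54745332 -0.09396361  0.11489086] z 0.08875118331248923 0.1204473565098167
```

Tilt is about 24–25° with a firm grip. I'll drop 5 mm to centre it in the gap, then draw out along the bar's axis.

```bash
python3 -m crank '[{"dp":[0,0,0.5],"yaw":0,"jaw":1},{"dp":[-0.8,0,-0.36],"yaw":0,"jaw":1},{"dp":[-0.8,0,-0.36],"yaw":0,"jaw":1},{"dp":[-0.8,0,-0.36],"yaw":0,"jaw":1},{"dp":[-0.8,0,-0.36],"yaw":0,"jaw":1},{"dp":[0,0,0],"yaw":0,"jaw":1}]'
python3 - <<'E'
from h import *
tilt('w10')
E
```

```text
time_s: 19.12
eef_pos: [0.549, -0.1272, 0.1251]
ee_rot: [2.186, 2.255, 0.0]
force: [-0.5, -1.3, -2.5]
grip_width: 0.263
finger_force: 91.3
tilt 24.385159568889677 red rows 100 284 w [55.63586389 59.94588975] t 19.175 F [ 0.83478913  0.90462475 -2.98633731] tcp [ 0.54886853 -0.12643725  0.12488313] z 0.09876599457560749 0.1308604529897574
```

No contact (just the 3 N weight), and the tips are above the end wall. I'm continuing.

```bash
python3 -m crank '[{"dp":[-1,0,-0.46],"yaw":0,"jaw":1},{"dp":[-1,0,-0.46],"yaw":0,"jaw":1},{"dp":[-1,0,-0.46],"yaw":0,"jaw":1},{"dp":[-1,0,-0.46],"yaw":0,"jaw":1},{"dp":[-1,0,-0.46],"yaw":0,"jaw":1},{"dp":[0,0,0],"yaw":0,"jaw":1}]'; python3 -m crank '[{"dp":[-1,0,-0.46],"yaw":0,"jaw":1},{"dp":[-1,0,-0.46],"yaw":0,"jaw":1},{"dp":[-1,0,-0.46],"yaw":0,"jaw":1},{"dp":[-1,0,-0.46],"yaw":0,"jaw":1},{"dp":[-1,0,-0.46],"yaw":0,"jaw":1},{"dp":[0,0,0],"yaw":0,"jaw":1},{"dp":[0,0,0],"yaw":0,"jaw":1}]';python3 - <<'E'
from h import *
tilt('w11')
im=viewer.grab_frame('side');cv2.imwrite('pics/side11.png',im[:,:,::-1])
for d in viewer.spot_point('side','head_end'): print(d)
b=cv2.imread('pics/side11.png')[110:310,230:370]
cv2.imwrite('pics/v11.png',np.hstack([cv2.resize(b,(420,600))]))
E
```

```text
time_s: 19.92
eef_pos: [0.5506, -0.1774, 0.1481]
ee_rot: [2.186, 2.255, -0.0]
force: [0.0, -0.1, -3.6]
grip_width: 0.261
finger_force: 91.3
time_s: 20.8
eef_pos: [0.552, -0.2255, 0.1706]
ee_rot: [-2.184, -2.258, -0.0]
force: [-0.2, 1.1, -2.0]
grip_width: 0.259
finger_force: 91.3
tilt 24.459524706269793 red rows 99 284 w [55.38723056 59.76438847] t 20.85 F [ 0.45338614  0.4154742  -2.18181726] tcp [ 0.55201671 -0.22528952  0.17050387] z 0.14359304015370047 0.17609345198980206
{'uv': [286.2, 229.8], 'p': 0.95}
```

View pics/v11.png

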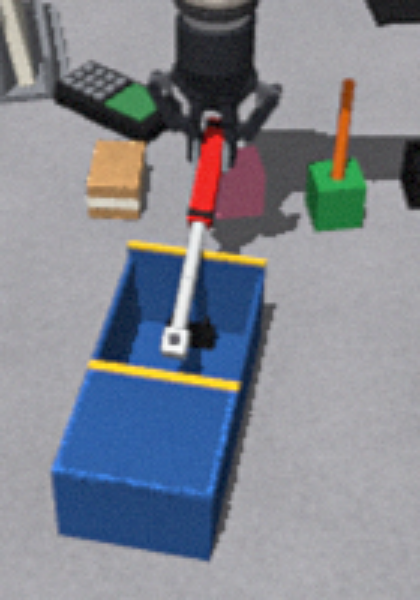

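The head has passed the hood's yellow edge (crop (175,342) against the edge at about (165,375)), and the rod still stands in green. Now straight up.

```bash
python3 -m crank '[{"dp":[-0.3,0,-1],"yaw":0,"jaw":1},{"dp":[0,0,-1.5],"yaw":0,"jaw":1},{"dp":[0,0,-1.5],"yaw":0,"jaw":1},{"dp":[0,0,-1.5],"yaw":0,"jaw":1},{"dp":[0,0,-1.5],"yaw":0,"jaw":1},{"dp":[0,0,-1.5],"yaw":0,"jaw":1},{"dp":[0,0,-1.5],"yaw":0,"jaw":1},{"dp":[0,0,-1],"yaw":0,"jaw":1},{"dp":[0,0,0],"yaw":0,"jaw":1},{"dp":[0,0,0],"yaw":0,"jaw":1},{"dp":[0,0,0],"yaw":0,"jaw":1},{"dp":[0,0,0],"yaw":0,"jaw":1}]';python3 - <<'E'
from h import *
tilt('w12')
ps=[]
for c in('scene','side'):
  viewer.grab_frame(c);f=viewer.spot_point(c,'head_end');print(f[:1]);ps.append(f[0]['uv'] if f else None)
  print(c,[(d['p'],d['uv']) for d in viewer.spot_point(c,'rod')])
if all(ps): print(tri(*ps))
E
```

```text
time_s: 22.45
eef_pos: [0.552, -0.2289, 0.2802]
ee_rot: [-2.184, -2.257, 0.001]
force: [0.3, 0.4, -4.4]
grip_width: 0.263
finger_force: 91.4
tilt 24.260383831864456 red rows 99 284 w [55.47374358 59.73666865] t 22.5 F [-0.62051782 -0.34938848 -3.02349029] tcp [ 0.55204918 -0.2288483   0.28033908] z 0.2536579413268714 0.2858688716515198
[{'uv': [282.0, 185.5], 'p': 0.77}]
scene [(0.77, [168.1, 262.5]), (0.45, [282.2, 185.0])]
[{'uv': [284.9, 200.2], 'p': 0.86}]
side [(0.64, [340.3, 177.4])]
[ 0.54990213 -0.03041762  0.18793564]
```

Head end measured at z about 0.188, the bar is held firm with no change in tilt, and the rod is in the holder. I'm handing in.

```bash
python3 -c "
from rig import order
print(order.close_job())"
```

```text
the job is handed in; nothing more can be done
None
```

The orange rod stands in the green holder, and I handed the job in with the breaker bar held still above the box, its lower (head) end at about 188 mm; the hand-in returned no verdict.

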